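# Sort tongued blocks with three go / no-go step gauges

### The job

The three wooden blocks in the stand have tongues of three different thicknesses that you cannot see; sort them with the three fixed steel step gauges by lowering their tongues into the slots: a block belongs to the gauge whose wide upper (go) part it enters and on whose step down to the narrow (no-go) part it stops; if it is too thick it sits on top, if too thin it drops past the step. Leave every gauge holding its own block, upright, with the tongue resting on the step, and let go. Leave the mallet, the glue bottle and the tin where they are.

Things in the scene. Friction and masses are not known exactly. Their poses are not given: they have to be found in the camera images.
- block_a_center (a point): One of three look-alike pale wooden blocks, about 0.18 kg; the point is the middle of its bar, a handle 44 mm wide (x), 130 mm long (y) and 40 mm high. Under the bar hangs a tongue 110 mm long, reaching from 20 to 65 mm below this point, centred in x; it is 16, 24 or 32 mm thick (x). One block has each thickness; neither names nor places tell which. At the start the point is 80 mm above the bench.
- block_b_center (a point): As block_a_center, for another of the three blocks.
- block_c_center (a point): As block_a_center, for another of the three blocks.
- stand: Fixed wooden stand, 330 x 160 mm, origin on the bench under its middle. Three upright plywood troughs along its y, 110 mm apart in x, open at the top; each is 42 mm wide outside, 36 mm inside, rim 60 mm above the bench. A block's bar rests on the rim (1 mm proud on each side), its tongue hangs loose inside.
- small_mouth (a point): Middle of the slot's mouth of the small gauge, 65 mm above the bench, level with the tops of its jaws. z up, slot along y. Go part 20 mm wide, no-go part 12 mm wide. Jaws are steel, 60 mm long (y), 72 mm over both (x). Slot open at both ends. Go part 30 mm deep; there a square ledge 4 mm wide on each side; no-go part below down to 53 mm. Square edges, no lead-in.
- middle_mouth (a point): Middle of the slot's mouth of the middle gauge, 65 mm above the bench, level with the tops of its jaws. z up, slot along y. Go part 28 mm wide, no-go part 20 mm wide. Otherwise like the small gauge.
- large_mouth (a point): Middle of the slot's mouth of the large gauge, 65 mm above the bench, level with the tops of its jaws. z up, slot along y. Go part 36 mm wide, no-go part 28 mm wide. Otherwise like the small gauge.
- gauge_small: The small gauge: two steel jaws 65 mm high on a dark wooden foot 88 x 100 x 12 mm, fixed to the bench; origin on the bench under its middle. The three gauges stand side by side along x, about 110 mm apart, left of the stand, in any order. When a block rests on the step of its gauge its bar's middle is 35 mm above the mouth.
- gauge_middle: The middle gauge, same build, wider slot than the small one.
- gauge_large: The large gauge, same build, the widest slot.
- mallet: Bystander: wooden mallet lying on the bench, head 55 x 110 x 60 mm, about 240 mm long; origin on the bench below its middle.
- glue: Bystander: white glue bottle, 60 mm across and 130 mm high; origin under its base.
- tin: Bystander: metal tin, 80 mm across and 90 mm high; origin under its base.
There are look-alikes about, which are no part of the job. What is shaped like the part that bears block_a_center but purple is not meant.

How it is judged:
By the outcome, as a careful person would: the job done as asked, in the order asked, and still so for the second after the job is handed in, with the robot touching nothing.
It also fails if it takes over 72 s, if anything falls off the work surface, if the arm or the gripper's body presses on something with over 40 N, if the wrist force passes 120 N, or if a joint passes its speed limit or range.

### The arm

A 6-joint arm with a two-finger parallel gripper is mounted at the origin on the work surface. World frame = base frame: x ahead of the robot, y to its left, z up, the work surface at z = 0. Lengths are in m, angles in rad, forces in N, time in s.
With the tool pointing down it reaches from about 0.375 to 0.9 m from the base axis. Payload 3.1 kg.
Tool frame: the origin (TCP) lies on the centre line of the jaws, within the pads' length; the fingertips stand robot.finger_overhang ahead of it and the grasp point (between the pads) lies 2 mm behind it (robot.finger_overhang is the distance from the TCP to the fingertips, in m); z points along the fingers, y is the direction in which the jaws open and shut (so a half turn about z gives the same grasp; the last joint's range is limited). The gripper opens to 87 mm and grips with 3 to 60 N. Pads are 19 mm wide; open, the fingers measure 117 mm over their backs; the gripper's body (75 mm by 190 mm) begins 51 mm behind the grasp point.
Start: joints at [-1.454, 0.527, 1.433, -0, 1.181, -0.178], TCP at [0.182, -0.598, 0.24] pointing down, gripper open.
Joint ranges: [-3.08, 3.08], [-0.75, 2.2], [0.22, 2.44], [-1.43, 4.57], [0, 2.65], [-2.85, 2.85]. Speed limits (rad/s): [2.79, 2.79, 3.14, 3.14, 3.14, 3.14].

### API

Orientations are given as a unit quaternion [x, y, z, w].
In Python, from rig import robot gives the robot as it stands. The module is installed in compiled form; this text tells all that it offers.
- The arm moves only by the tool step_arm, never from a script. Its arguments are lists of equal length, an entry for each row: "slide": the shift along the tool's x, y, z in mm, a list of three; "twist": the turn about the tool's z in degrees. A call has 1 to 20 rows; each row shifts and turns the commanded pose from where the row before left it, along the tool's axes as they then stand; what a row does not reach is not made up. A row lasts 1/12 s, in which the tool goes at most 41.7 mm and 7.16 degrees, less where a joint would pass 70% of its speed; a pose out of reach is approached as far as the arm can. A call is refused whole if a number of a shift passes 41.7 or a number of a turn 7.16, either way. A call with a gripper value outside its range is refused whole. "jaw" is the finger opening in mm, from 0 to 87, set as the call begins (left out, the last holds). The fingers move at their own pace and stop on an object; "force" is the grip in N (left out, the last holds). Time passes only in rows, so rows that do not move let the fingers close. It gives the time, the measured TCP pose, the force and the opening at its end, in the units of the state.
- robot.get_obs(): the state, without advancing time (a new reading comes with each control period).
- robot.camera(name): name is "side" or "top" or "wrist"; returns a dict with "color" (420x560x3 uint8, blue, green, red), "depth" (420x560 float32, m along the optical axis (not along the pixel's ray), 0 where there is no reading), "camera_matrix" (3x3 intrinsics, pixels), "k1" (the pictures are not rectified: a ray, as slopes to the right and down, at radius r is drawn at 1 + k1 r^2 times it, then the intrinsics apply), "origin" and "orientation" of the camera in the world. Camera axes: x right, y down, z forward; pixel columns grow to the right and rows downward; lengths in m; the calibration is good to about 2 mm. A picture is of the moment at which its call begins.
- robot.hand_in(): hands the job in, once; it reports no verdict.
The state is a dict: "time": time; "q": joint angles; "joint_velocities": joint speeds; "joint_torque": joint torques, N m; "position": TCP position; "tool_rot": TCP orientation; "ft_force": force on the tool from outside, world axes, zero at the start; "moment": the same for the moment, N m; "grip_width": finger opening in m.
Only numpy, scipy, OpenCV 4.12 (cv2) and the standard library are available. Lean on these libraries where they do the work, as an engineer would, in place of code of your own. Each camera call takes 0.05 s, during which the arm holds its last target.

## Working session

There is one attempt and no reset: what is moved stays moved. The work goes in short steps, Python scripts to look and compute and a tool call to move; the robot and the scene stay as the last step left them, time stands still between calls to the robot, and variables do not carry over. Pictures are saved under pics/ and viewed, and the job is handed in when it is done.

Besides the shell and the picture viewer there is one more tool, called as name(argument=value, ...) on one line, values as JSON. step_arm: Moves the arm, as the interface text tells. Its arguments: {"type":"object","properties":{"slide":{"type":"array","items":{"type":"array","items":{"type":"number"}}},"twist":{"type":"array","items":{"type":"number"}},"jaw":{"type":"number"},"force":{"type":"number"}},"required":["slide","twist"]}

```bash
mkdir -p pics; cat > h.py <<'E'
import numpy as np,cv2
from scipy.spatial.transform import Rotation as R
from rig import robot
def shot(n,f=None):
    c=robot.camera(n)
    if f: cv2.imwrite('pics/'+f+'.png',c['color'])
    return c
def pose(c):
    o=np.array(c['origin']);q=np.array(c['orientation'])
    return o,(q if q.shape==(3,3) else R.from_quat(q).as_matrix())
def rays(c,uv):
    uv=np.array(uv,float).reshape(-1,1,2)
    K=np.array(c['camera_matrix']);k=c['k1']
    n=cv2.undistortPoints(uv,K,np.array([k,0,0,0,0.]),).reshape(-1,2)
    return np.c_[n,np.ones(len(n))]
def onplane(c,uv,z):
    o,M=pose(c);d=rays(c,uv)@M.T
    return o+d*((z-o[2])/d[:,2])[:,None]
def depthpt(c,uv):
    o,M=pose(c);r=rays(c,uv)
    z=np.array([c['depth'][int(round(v)),int(round(u))] for u,v in np.array(uv).reshape(-1,2)])
    return o+(r*z[:,None])@M.T
E
python3 - <<'E'
from h import *
o=robot.get_obs()
print(o,robot.finger_overhang)
for n in('top','side','wrist'):
    c=shot(n,n+'0');np.savez('pics/'+n+'0.npz',**c);print(n,c['origin'],c['orientation'],c['camera_matrix'],c['k1'])
E
```

```text
{'time': 0.0, 'q': array([-1.45350126e+00,  5.28449810e-01,  1.43390137e+00,  2.39158776e-05,
        1.18141327e+00, -1.78479910e-01]), 'joint_velocities': array([-0.00145462,  0.00039245,  0.00277298, -0.00149548,  0.00038572,
       -0.00161474]), 'joint_torque': array([-4.93935950e-04, -4.40038025e+01, -1.76592493e+01,  6.33941637e-02,
        5.82171441e-02, -1.45616905e-04]), 'position': array([ 0.18213894, -0.59713968,  0.23858195]), 'tool_rot': array([ 9.89084649e-01,  1.47344422e-01,  4.42677443e-05, -1.08505094e-03]), 'ft_force': array([-0.27150143, -0.15794051,  0.30937244]), 'moment': array([-0.01412194,  0.00116586,  0.03791906]), 'grip_width': 0.0870291161294645} 0.017
top [ 0.48254319 -0.10061783  1.19175141] [ 0.70698067 -0.70549007  0.04081981 -0.02821068] [[513.70695601   0.         282.88128812]
 [  0.         513.70695601 207.62474341]
 [  0.           0.           1.        ]] -0.02087906490269999
side [0.42626097 0.52177949 0.78540449] [-0.12529416  0.91876347 -0.36955197  0.06005325] [[433.77206929   0.         272.48539504]
 [  0.         433.77206929 213.62496945]
 [  0.           0.           1.        ]] -0.052221284629099876
wrist [ 0.26235689 -0.57396658  0.38305164] [ 0.79474131 -0.58786882 -0.09085137  0.12059241] [[319.56162859   0.         280.02626708]
 [  0.         319.56162859 214.94962389]
 [  0.           0.           1.        ]] -0.04218591347613722
```

View pics/top0.png

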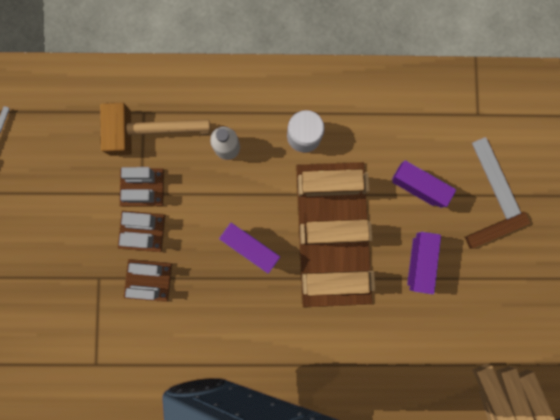

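View pics/side0.png

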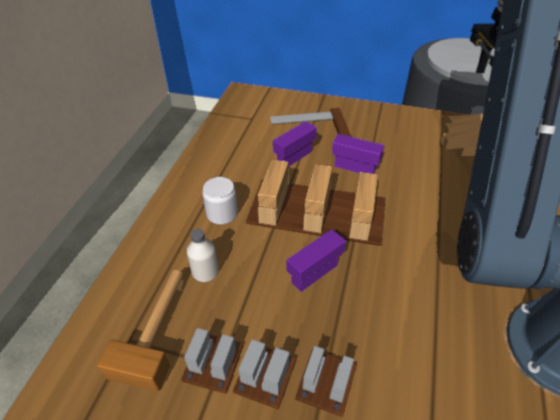

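View pics/wrist0.png

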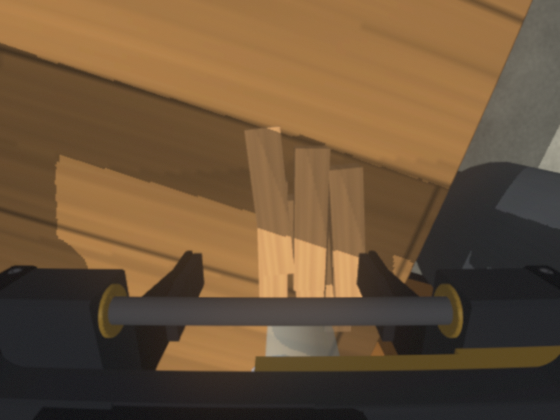

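The top view shows the gauges at about (143,185), (142,230) and (148,280). The blocks are at about (332,182), (336,232) and (337,284), with image up = +x and left = +y. Next I'll measure these.

```bash
python3 - <<'E'
from h import *
c=dict(np.load('pics/top0.npz')); im=c['color'];hsv=cv2.cvtColor(im,cv2.COLOR_BGR2HSV)
H,S,V=[hsv[...,i].astype(int) for i in range(3)]
def comps(m,box,amin,z):
    x0,y0,x1,y1=box;mm=np.zeros_like(m,np.uint8);mm[y0:y1,x0:x1]=m[y0:y1,x0:x1]
    n,l,s,_=cv2.connectedComponentsWithStats(mm)
    for i in range(1,n):
        if s[i,4]<amin: continue
        cs,_=cv2.findContours((l==i).astype(np.uint8),0,1)
        k=max(cs,key=cv2.contourArea)[:,0,:]
        P=onplane(c,k,z)
        r=cv2.minAreaRect((P[:,:2]*1000).astype(np.float32))
        print(s[i],'dz',np.round(np.median(depthpt(c,k)[:,2]),3),np.round(r[0],1),np.round(r[1],1),round(r[2],1))
print('jaws');comps((S<70)&(V>120),(110,155,180,310),60,.065)
print('bars');comps((S<140)&(V>150),(290,160,380,305),300,.1)
crop=im[155:310,105:185];cv2.imwrite('pics/g.png',cv2.resize(crop,None,fx=5,fy=3.8,interpolation=2)[:600])
crop=im[155:310,290:380];cv2.imwrite('pics/b.png',cv2.resize(crop,None,fx=5,fy=3.8,interpolation=2)[:600])
s=cv2.imread('pics/side0.png');cv2.imwrite('pics/s1.png',cv2.resize(s[315:415,175:365],None,fx=4,fy=4,interpolation=2));cv2.imwrite('pics/s2.png',cv2.resize(s[155:245,240:390],None,fx=5,fy=5,interpolation=2))
E
```

```text
jaws
[121 167  28  10 279] dz 0.065 [672.3 207.7] [20.2 60.1] 0.2
[120 189  29  11 294] dz 0.063 [622.2 207.2] [22.2 61.3] 0.2
[121 212  29  17 403] dz 0.036 [564.9 202.6] [63.2 32. ] 85.4
[119 232  31  16 402] dz 0.018 [522.3 205.2] [64.8 31.5] 85.4
[128 264  30  12 284] dz 0.041 [457.3 183.7] [64.6 21.6] 85.0
[125 286  32  14 319] dz 0.035 [407.5 187.6] [66.  25.3] 85.0
bars
[ 299  170   64   24 1213] dz 0.099 [ 648.4 -221.7] [ 44.9 137.6] 4.2
[ 307  221   62   21 1190] dz 0.1 [ 540.2 -236.7] [ 42.4 129.6] 2.5
[ 303  273   66   22 1301] dz 0.1 [ 429.7 -231. ] [ 42.7 137.2] 2.2
```

View pics/g.png

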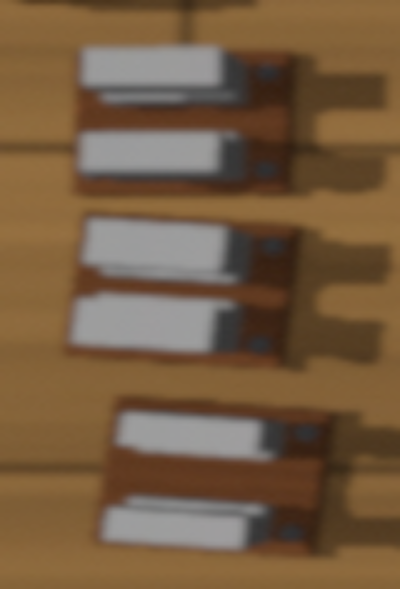

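View pics/b.png

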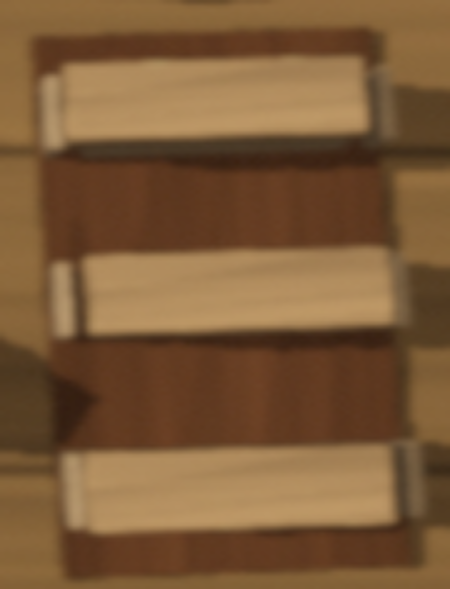

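View pics/s1.png

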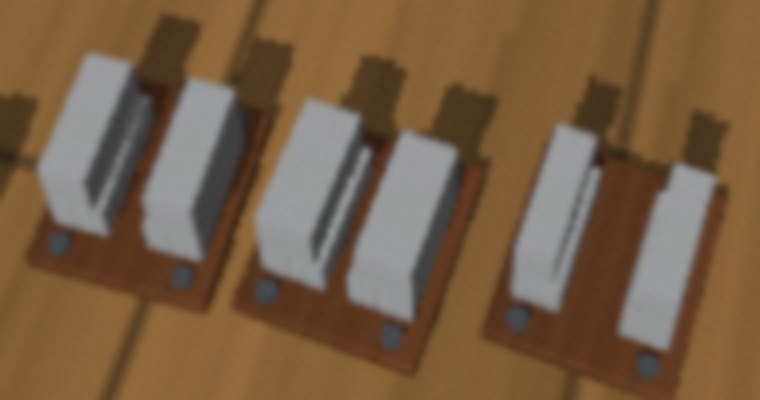

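View pics/s2.png

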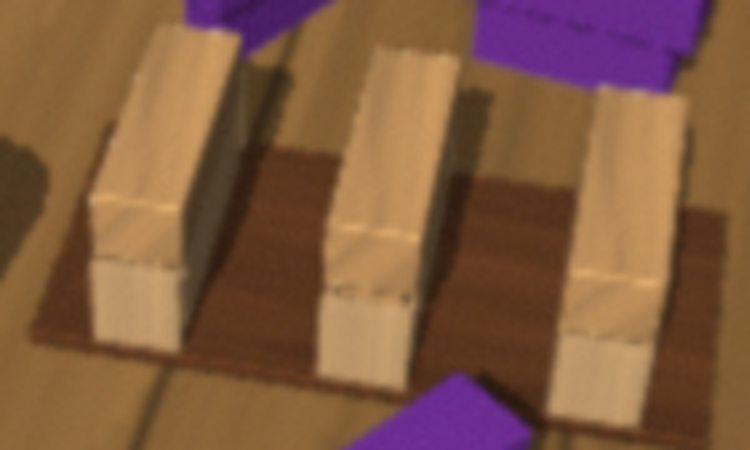

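```bash
cat >> h.py <<'E'
def cloud(c):
    h,w=c['depth'].shape
    v,u=np.mgrid[:h,:w];uv=np.c_[u.ravel(),v.ravel()]
    o,M=pose(c);r=rays(c,uv)
    return (o+(r*c['depth'].ravel()[:,None])@M.T).reshape(h,w,3)
def tops(c,z0,z1,zp,xr,yr,amin=60,extra=None):
    P=cloud(c);m=(P[...,2]>z0)&(P[...,2]<z1)&(c['depth']>0)
    m&=(P[...,0]>xr[0])&(P[...,0]<xr[1])&(P[...,1]>yr[0])&(P[...,1]<yr[1])
    if extra is not None:m&=extra
    n,l,s,_=cv2.connectedComponentsWithStats(m.astype(np.uint8),connectivity=4);out=[]
    for i in range(1,n):
        if s[i,4]<amin: continue
        v,u=np.nonzero(l==i)
        Q=onplane(c,np.c_[u,v],zp)[:,:2]*1000
        # centroid & principal axis
        ctr=Q.mean(0);C=np.cov((Q-ctr).T);w,E=np.linalg.eigh(C);a=E[:,1]
        ang=np.degrees(np.arctan2(-a[0],a[1]));ang=(ang+90)%180-90
        print(i,s[i],'c',np.round(ctr,1),'yaw from y',round(ang,2),'size',np.round(np.sqrt(12*w),1),'z',round(float(np.median(P[v,u,2]))*1000,1))
        out.append((ctr,ang,l==i))
    return out
E
python3 - <<'E'
from h import *
c=dict(np.load('pics/top0.npz'))
tops(c,.055,.075,.065,(.38,.7),(.14,.25))
print();tops(c,.09,.115,.1,(.38,.7),(-.32,-.14))
o,M=pose(dict(np.load('pics/wrist0.npz')));print(M)
P=cloud(c)
for n,(u,v) in dict(p1=(250,248),glue=(225,143),tin=(305,130)).items():print(n,P[v,u])
E
```

```text
1 [122 167  29  11 312] c [671.2 205.1] yaw from y 0.11 size [24.6 62.8] z 64.9
2 [121 190  29  10 287] c [621.  205.1] yaw from y 0.39 size [22.  63.5] z 64.9
3 [122 212  30  15 345] c [566.6 200.7] yaw from y -4.86 size [26.6 63.1] z 65.0
4 [120 233  30  15 341] c [521.  204.4] yaw from y -4.15 size [26.  62.3] z 65.2
5 [129 264  30  10 241] c [459.1 182.6] yaw from y -4.79 size [18.1 62.2] z 65.2
6 [126 288  30  12 253] c [405.5 187.8] yaw from y -4.68 size [18.7 62. ] z 65.1

1 [ 302  170   61   22 1236] c [ 648.7 -226. ] yaw from y 2.25 size [ 44.8 129.4] z 99.6
2 [ 307  220   62   23 1265] c [ 540.1 -235.9] yaw from y 2.5 size [ 44.3 130.8] z 99.7
3 [ 306  272   63   23 1295] c [ 430.2 -234.9] yaw from y 2.22 size [ 44.2 130.3] z 100.0
[[ 0.29231255 -0.9124953  -0.28619171]
 [-0.95631925 -0.27973543 -0.08486216]
 [-0.00262164  0.29849692 -0.954407  ]]
p1 [ 0.50371012 -0.04984199  0.08532788]
glue [0.72852813 0.00476564 0.10375528]
tin [ 0.76245967 -0.16870062  0.08629742]
```

Gauge order from the jaw widths: middle at (646,205) with yaw about 0.2°, small at (544,202.5) with yaw −4.5°, and large at (432,185) with yaw −4.7°. The blocks are at yaw about 2.3°. I'll go above the nearest block.

step_arm(slide=[[28.6,-22.9,0],[28.6,-22.9,0],[28.6,-22.9,0],[28.6,-22.9,0],[28.6,-22.9,0],[28.6,-22.9,0],[28.6,-22.9,0],[28.6,-22.9,0],[28.6,-22.9,0],[28.6,-22.9,0],[28.6,-22.9,0],[28.6,-22.9,0]], twist=[0,0,0,0,0,0,0,0,0,0,0,0], jaw=66)

```text
time: 1.15
position: [0.431, -0.2332, 0.2395]
tool_rot: [0.989, 0.147, -0.0, -0.0]
ft_force: [0.7, -1.1, -0.1]
grip_width: 0.0663
```

step_arm(slide=[[0,0,0],[0,0,0],[0,0,0],[0,0,0],[0,0,0],[0,0,0],[0,0,0],[0,0,0],[0,0,0],[0,0,0],[0,0,0],[0,0,0]], twist=[-6.85,-6.85,-6.85,-6.85,-6.85,-6.85,-6.85,-6.85,-6.85,-6.85,-6.85,0])

```text
time: 2.15
position: [0.4302, -0.2348, 0.2394]
tool_rot: [0.692, 0.722, -0.0, -0.0]
ft_force: [-1.0, -0.2, -0.1]
grip_width: 0.0664
```

```bash
cat >> h.py <<'E'
def need(x,y,z,yaw):
    """tool-frame delta (mm) to reach world target (mm), with tool y at 'yaw' deg from world +x; slide expressed in the present tool frame"""
    o=robot.get_obs();M=R.from_quat(o['tool_rot']).as_matrix()
    cur=np.degrees(np.arctan2(M[1,1],M[0,1]))
    print('t',round(o['time'],2),'pos',np.round(np.array(o['position'])*1000,1),'yaw',round(cur,2),'F',np.round(o['ft_force'],1),'w',round(o['grip_width']*1000,1),'q6',round(o['q'][5],2))
    print('slide',np.round(M.T@(np.array([x,y,z])-np.array(o['position'])*1000),1),'twist',round(-(yaw-cur),2))
E
python3 - <<'E'
from h import *
need(430.2,-234.9,82,2.3)
c=shot('wrist','w1')
tops(c,.09,.115,.1,(.38,.7),(-.32,-.14))
E
```

```text
t 2.15 pos [ 430.2 -234.8  239.4] yaw 2.41 F [-1.  -0.2 -0.1] w 66.4 q6 -0.77
slide [ -0.2   0.  157.4] twist 0.11
1 [ 257  138   49  134 6244] c [ 432.4 -231.6] yaw from y 2.55 size [ 43.3 127.3] z 99.0
2 [ 473  140   75  132 6346] c [ 647.  -222.2] yaw from y 3.14 size [ 48.6 126.7] z 98.7
3 [ 368  145   62  133 6267] c [ 539.7 -231.3] yaw from y 2.01 size [ 45.  126.5] z 98.9
```

View pics/w1.png

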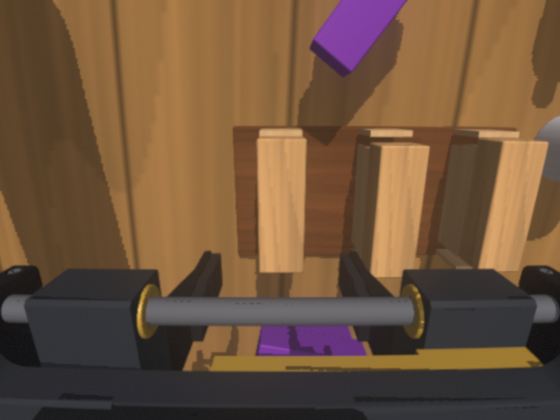

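The wrist view shows the block's top face at (281,205), centred between the fingers; both cameras agree to about 2 mm. Next I'll descend and grip.

step_arm(slide=[[0,0,30],[0,0,30],[0,0,30],[0,0,30],[0,0,20],[0,0,12],[0,0,5],[0,0,0],[0,0,0]], twist=[0,0,0,0,0,0,0,0,0])

```text
time: 2.95
position: [0.4307, -0.2351, 0.0828]
tool_rot: [0.693, 0.721, 0.0, 0.0]
ft_force: [0.0, 0.5, 0.4]
grip_width: 0.0663
```

step_arm(slide=[[0,0,0],[0,0,0],[0,0,0],[0,0,0],[0,0,0],[0,0,0],[0,0,0],[0,0,0]], twist=[0,0,0,0,0,0,0,0], jaw=35, force=25)

```text
time: 3.62
position: [0.4308, -0.2352, 0.0832]
tool_rot: [0.693, 0.721, 0.0, 0.001]
ft_force: [-0.5, 0.5, 5.5]
grip_width: 0.0436
```

step_arm(slide=[[0,0,-5],[0,0,-15],[0,0,-25],[0,0,-35],[0,0,-35],[0,0,-25],[0,0,0],[0,0,0]], twist=[0,0,0,0,0,0,0,0])

```text
time: 4.28
position: [0.4306, -0.2351, 0.2235]
tool_rot: [0.693, 0.721, 0.0, 0.001]
ft_force: [-0.0, 0.2, -3.6]
grip_width: 0.0436
```

```bash
python3 - <<'E'
from h import *
need(432.3,185.2,220,-4.7)
c=shot('side','s_1')
cv2.imwrite('pics/s_1c.png',cv2.resize(c['color'][60:260,230:470],None,fx=3,fy=3,interpolation=2))
E
```

```text
t 4.28 pos [ 430.6 -235.1  223.5] yaw 2.3 F [-0.   0.2 -3.6] w 43.6 q6 -0.77
slide [419.9  18.5   2.8] twist 7.0
```

View pics/s_1c.png

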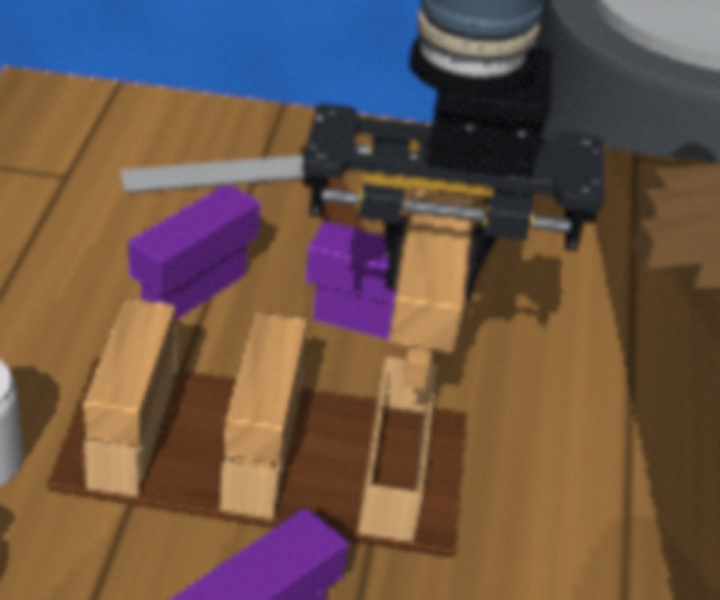

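The lifted tongue at (420,370) is about 26 px wide against 70 px for the bar, so it is roughly 16 mm thick. This is the thin block, for the small gauge.

```bash
python3 - <<'E'
from h import *
need(543.8,202.5,220,-4.5)
E
```

```text
t 4.33 pos [ 429.7 -234.3  222. ] yaw 2.3 F [-1.2  1.  -1.9] w 43.7 q6 -0.77
slide [431.9 131.6   2.3] twist 6.8
```

step_arm(slide=[[20,6,0],[36,11,0],[36,11,0],[36,11,0],[36,11,0],[36,11,0],[36,11,0],[36,11,0],[36,11,0],[36,11,0],[36,11,0],[36,11,0],[16,4.6,0],[0,0,0],[0,0,0]], twist=[0,0,0,0,0,0,0,0,0,0,0,0,0,6.8,0])

```text
time: 5.58
position: [0.5428, 0.2032, 0.2193]
tool_rot: [0.734, 0.679, -0.003, -0.002]
ft_force: [-0.3, 0.7, -1.9]
grip_width: 0.0439
```

step_arm(slide=[[0,0,30],[0,0,25],[0,0,8],[0,0,0],[0,0,0],[0,0,0]], twist=[0,0,0,0,0,0])

```text
time: 6.08
position: [0.5454, 0.2018, 0.1603]
tool_rot: [0.734, 0.679, 0.001, 0.0]
ft_force: [1.0, 0.3, -2.0]
grip_width: 0.0439
```

```bash
python3 - <<'E'
from h import *
need(543.8,202.5,103,-4.5)
for n in('top','side','wrist'):
    c=shot(n,n+'2')
    if n=='top':
        g=cv2.cvtColor(c['color'],cv2.COLOR_BGR2HSV)
        tops(c,.055,.075,.065,(.38,.7),(.12,.27))
        tops(c,.15,.19,.174,(.48,.62),(.1,.30))
    if n=='wrist': tops(c,.055,.075,.065,(.38,.7),(.12,.27)); tops(c,.15,.19,.174,(.48,.62),(.1,.30))
    if n=='side':cv2.imwrite('pics/s2c.png',cv2.resize(c['color'][230:420,170:370],None,fx=3.1,fy=3.1,interpolation=2))
E
```

```text
t 6.08 pos [545.4 201.8 160.3] yaw -4.5 F [ 1.   0.3 -2. ] w 43.9 q6 0.24
slide [ 0.6 -1.8 57.3] twist 0.0
1 [122 167  29  11 248] c [673.1 201. ] yaw from y -7.92 size [21.5 60.7] z 65.0
3 [134 190  16  10 146] c [621.5 189.4] yaw from y -7.18 size [21.2 33.2] z 65.0
6 [129 239  20   9 126] c [515.4 191.6] yaw from y -7.39 size [16.4 37.7] z 65.0
7 [129 264  30  10 238] c [459.3 182.1] yaw from y -5.24 size [18.2 60.8] z 65.3
8 [126 288  30  12 254] c [405.4 187.5] yaw from y -4.49 size [18.6 62.7] z 65.1
1 [123 212   5  27  66] c [547. 194.] yaw from y 85.15 size [ 4.9 52.3] z 177.1
2 [129 216  30  25 611] c [541.1 156.4] yaw from y -5.61 size [44.4 54. ] z 176.7
1 [ 418  165   37   77 2386] c [670.5 209.3] yaw from y 1.06 size [25.7 60.9] z 63.8
2 [ 358  171   32   76 2267] c [621.8 208.5] yaw from y 1.09 size [24.3 60.5] z 63.9
3 [  97  213   36   56 1494] c [410.9 197.5] yaw from y -5.62 size [22.5 48.8] z 64.1
4 [ 163  213   31   57 1409] c [463.7 193.4] yaw from y -5.55 size [20.8 48.4] z 64.1
1 [  196   156   169   141 15784] c [549.6 234.2] yaw from y -4.3 size [53.  67.6] z 176.8
3 [ 235  326   91   30 2674] c [545.2 177.9] yaw from y 85.51 size [17.9 44.2] z 176.8
```

View pics/s2c.png

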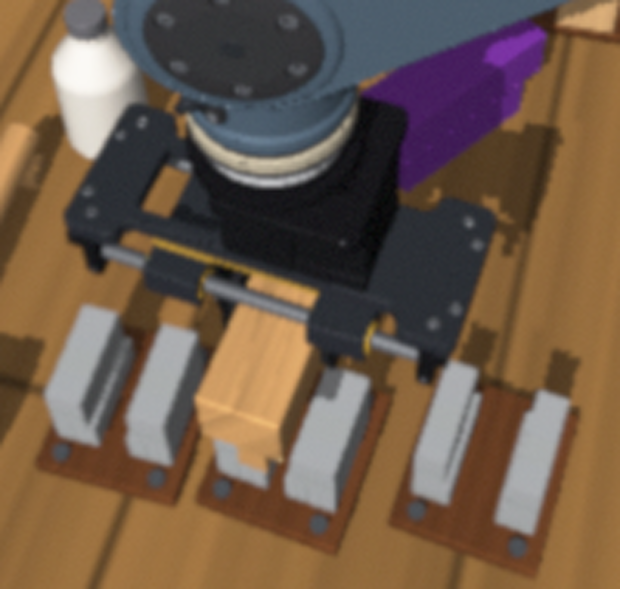

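View pics/wrist2.png

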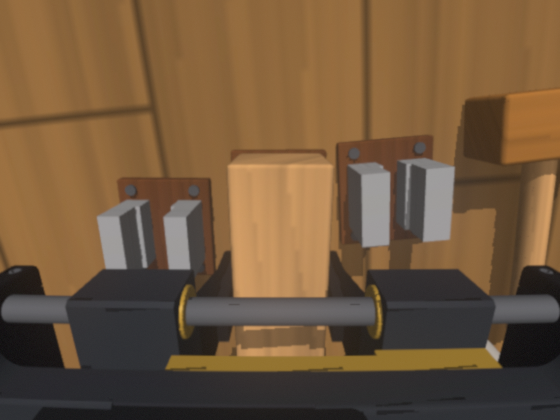

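```bash
python3 - <<'E'
from h import *
need(543.8,202.5,103,-4.5)
P=[]
for i in range(4):
    c=robot.camera('top');P.append(robot.get_obs()['position']*1000)
print(np.round(P,1))
E
```

```text
t 6.23 pos [545.5 202.  160.9] yaw -4.5 F [ 0.1  0.9 -2.7] w 43.9 q6 0.24
slide [ 0.3 -1.9 57.9] twist 0.0
[[545.3 202.  160.8]
 [545.2 202.1 160.6]
 [545.  202.1 160.5]
 [544.8 202.1 160.3]]
```

step_arm(slide=[[0,-1.3,15],[0,0,8],[0,0,4],[0,0,4],[0,0,4],[0,0,0],[0,0,0]], twist=[0,0,0,0,0,0,0])

```text
time: 7.02
position: [0.5431, 0.2021, 0.1243]
tool_rot: [0.734, 0.679, -0.0, -0.0]
ft_force: [-0.3, -0.6, -2.2]
grip_width: 0.0438
```

```bash
python3 - <<'E'
from h import *
need(543.8,202.5,103,-4.5)
c=shot('side','s3');cv2.imwrite('pics/s3c.png',cv2.resize(c['color'][310:420,220:320],None,fx=5,fy=5,interpolation=2))
need(543.8,202.5,103,-4.5)
E
```

```text
t 7.02 pos [543.1 202.1 124.3] yaw -4.5 F [-0.3 -0.6 -2.2] w 43.8 q6 0.24
slide [ 0.5  0.7 21.3] twist 0.0
t 7.07 pos [543.3 202.1 124.5] yaw -4.5 F [ 0.5  0.4 -2.2] w 43.9 q6 0.24
slide [ 0.4  0.4 21.5] twist -0.0
```

View pics/s3c.png

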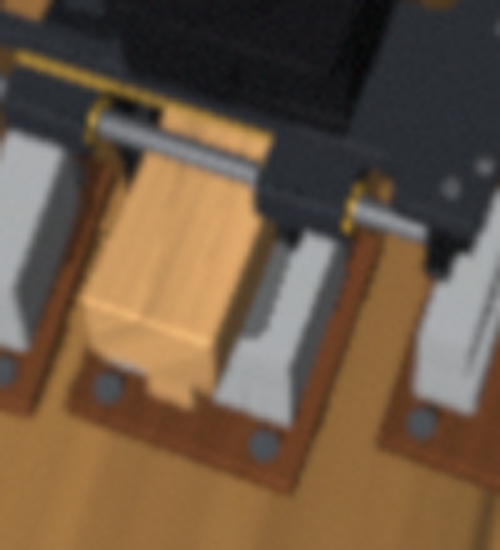

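The tongue has entered the slot with no contact force. I'll lower it to the step.

step_arm(slide=[[0,0,8],[0,0,6],[0,0,3],[0,0,2],[0,0,1],[0,0,0],[0,0,0]], twist=[0,0,0,0,0,0,0])

```text
time: 7.65
position: [0.5434, 0.2021, 0.1046]
tool_rot: [0.734, 0.679, 0.0, 0.0]
ft_force: [0.2, 0.1, -1.8]
grip_width: 0.0437
```

step_arm(slide=[[0,0,1],[0,0,0.5],[0,0,0],[0,0,0]], twist=[0,0,0,0])

```text
time: 7.98
position: [0.5434, 0.2021, 0.1032]
tool_rot: [0.734, 0.679, 0.0, 0.0]
ft_force: [-0.6, -0.5, -1.5]
grip_width: 0.0435
```

step_arm(slide=[[0,0,0.7],[0,0,0.7],[0,0,0],[0,0,0]], twist=[0,0,0,0])

```text
time: 8.32
position: [0.5435, 0.2022, 0.1032]
tool_rot: [0.734, 0.679, 0.0, 0.0]
ft_force: [-1.7, 0.2, 7.3]
grip_width: 0.0439
```

It made contact at the expected step height. I'll release and rise.

step_arm(slide=[[0,0,0],[0,0,0],[0,0,0],[0,0,0],[0,0,0],[0,0,-10],[0,0,-25],[0,0,-35],[0,0,-35],[0,0,-30],[0,0,0]], twist=[0,0,0,0,0,0,0,0,0,0,0], jaw=64)

```text
time: 9.23
position: [0.5473, 0.203, 0.2441]
tool_rot: [0.734, 0.679, 0.006, 0.004]
ft_force: [1.1, 0.8, 0.2]
grip_width: 0.0641
```

```bash
python3 - <<'E'
from h import *
need(540.1,-235.5,235,2.4)
c=shot('side','s4');cv2.imwrite('pics/s4c.png',cv2.resize(c['color'][310:420,170:370],None,fx=4,fy=4,interpolation=2))
c=shot('wrist','w4');tops(c,.1,.14,.12,(.48,.62),(.1,.30))
c=shot('top','t4');tops(c,.1,.14,.12,(.48,.62),(.1,.30))
E
```

```text
t 9.23 pos [547.3 203.  244.1] yaw -4.49 F [1.1 0.8 0.2] w 64.1 q6 0.24
slide [-437.7   27.     7.9] twist -6.89
1 [ 250  140   53  142 7046] c [545.3 206. ] yaw from y -4.27 size [ 43.2 127.9] z 119.0
2 [116 218  48  24 971] c [540.9 178.4] yaw from y -4.39 size [44.2 95.3] z 120.1
```

View pics/s4c.png

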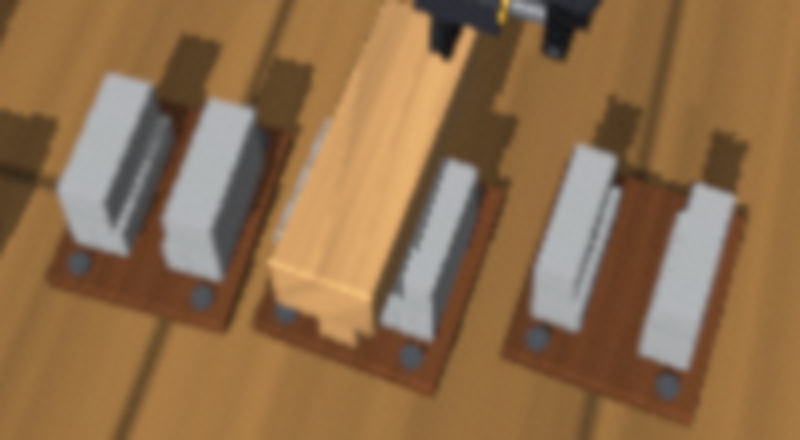

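The first block sits level at top z = 120 mm, as it should on the step. Next is the middle block.

step_arm(slide=[[-20,1.2,0],[-38,2.4,0],[-38,2.4,0],[-38,2.4,0],[-38,2.4,0],[-38,2.4,0],[-38,2.4,0],[-38,2.4,0],[-38,2.4,0],[-38,2.4,0],[-38,2.4,0],[-38,1.8,0],[0,0,0],[0,0,0]], twist=[0,0,0,0,0,0,0,0,0,0,0,0,-6.9,0])

```text
time: 10.55
position: [0.5345, -0.2385, 0.2345]
tool_rot: [0.693, 0.721, -0.0, -0.002]
ft_force: [0.2, 1.2, -0.8]
grip_width: 0.0635
```

```bash
python3 - <<'E'
from h import *
c=shot('wrist','w5');tops(c,.09,.115,.1,(.48,.6),(-.32,-.14))
need(540.1,-235.5,83,2.4)
E
```

```text
1 [ 263  136   51  137 6487] c [ 542.5 -232.8] yaw from y 2.77 size [ 43. 128.] z 99.0
t 10.6 pos [ 534.5 -236.8  234.6] yaw 2.16 F [-0.3  0.6  0.1] w 64.2 q6 -0.65
slide [  0.6   6.2 151.6] twist -0.24
```

step_arm(slide=[[0,6,30],[0,0,30],[0,0,30],[0,0,30],[0,0,20],[0,0,9],[0,0,2],[0,0,0],[0,0,0]], twist=[-0.2,0,0,0,0,0,0,0,0])

```text
time: 11.35
position: [0.5426, -0.2362, 0.0867]
tool_rot: [0.691, 0.723, 0.0, 0.001]
ft_force: [0.3, -0.4, 1.2]
grip_width: 0.0639
```

step_arm(slide=[[0,0,0],[0,0,0],[0,0,0],[0,0,0],[0,0,0],[0,0,0],[0,0,0],[0,0,0]], twist=[0,0,0,0,0,0,0,0], jaw=35, force=25)

```text
time: 12.02
position: [0.5419, -0.2366, 0.0864]
tool_rot: [0.691, 0.723, -0.0, 0.0]
ft_force: [-1.4, -0.0, 5.4]
grip_width: 0.0438
```

step_arm(slide=[[0,0,-5],[0,0,-15],[0,0,-25],[0,0,-35],[0,0,-35],[0,0,-25],[0,0,0],[0,0,0]], twist=[0,0,0,0,0,0,0,0])

```text
time: 12.68
position: [0.5423, -0.2367, 0.2269]
tool_rot: [0.691, 0.723, 0.0, 0.002]
ft_force: [-1.6, -0.8, -2.6]
grip_width: 0.0436
```

```bash
python3 - <<'E'
from h import *
c=shot('side','s_6')
cv2.imwrite('pics/s_6c.png',cv2.resize(c['color'][60:260,230:470],None,fx=3,fy=3,interpolation=2))
need(646.1,205.1,220,0.3)
need(432.3,185.2,220,-4.7)
E
```

```text
t 12.73 pos [ 541.2 -236.   225.1] yaw 2.6 F [ 0.1  0.6 -2.4] w 43.6 q6 -0.65
slide [435.9 124.8   5.3] twist 2.3
t 12.73 pos [ 541.2 -236.   225.1] yaw 2.6 F [ 0.1  0.6 -2.4] w 43.6 q6 -0.65
slide [425.7 -89.7   5.5] twist 7.3
```

View pics/s_6c.png

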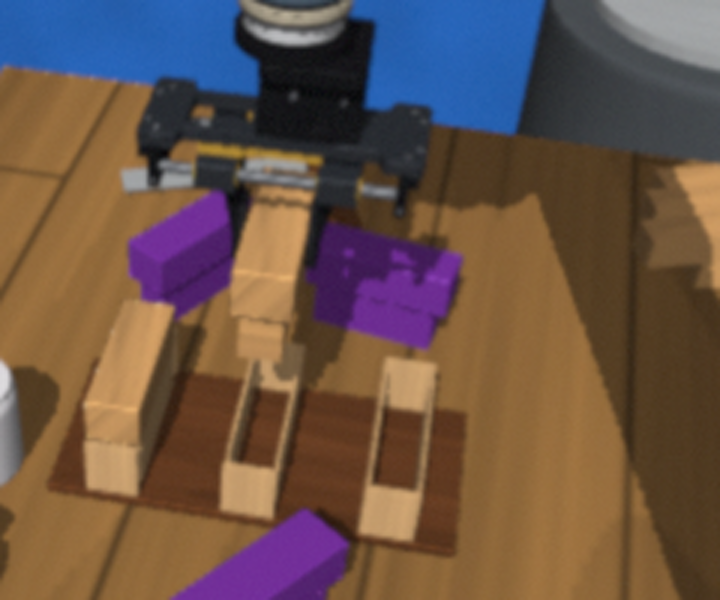

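The tongue at (262,338) is about 49 px against 64 px for the bar, so it is roughly 32 mm thick. This one goes to the large gauge.

step_arm(slide=[[20,-4.2,0],[37,-7.8,0],[37,-7.8,0],[37,-7.8,0],[37,-7.8,0],[37,-7.8,0],[37,-7.8,0],[37,-7.8,0],[37,-7.8,0],[37,-7.8,0],[37,-7.8,0],[36,-7.7,0],[0,0,0],[0,0,0],[0,0,0]], twist=[0,0,0,0,0,0,0,0,0,0,0,0,7.1,0.2,0])

```text
time: 13.98
position: [0.4315, 0.1851, 0.2241]
tool_rot: [0.734, 0.679, -0.002, -0.001]
ft_force: [-0.1, -0.1, -0.9]
grip_width: 0.0441
```

step_arm(slide=[[0,0,30],[0,0,25],[0,0,5],[0,0,0],[0,0,0],[0,0,0]], twist=[0,0,0,0,0,0])

```text
time: 14.48
position: [0.4338, 0.1847, 0.1665]
tool_rot: [0.736, 0.677, 0.001, 0.001]
ft_force: [0.6, -0.4, -1.0]
grip_width: 0.044
```

```bash
python3 - <<'E'
from h import *
need(432.3,185.2,107,-4.7)
c=shot('wrist','w7');tops(c,.055,.075,.065,(.38,.7),(.12,.27));tops(c,.15,.19,.173,(.38,.5),(.08,.30))
c=shot('top','t7');tops(c,.055,.075,.065,(.38,.7),(.12,.27));tops(c,.15,.19,.173,(.38,.5),(.08,.30))
c=shot('side','s7');cv2.imwrite('pics/s7c.png',cv2.resize(c['color'][270:420,170:370],None,fx=4,fy=4,interpolation=2))
need(432.3,185.2,107,-4.7)
E
```

```text
t 14.48 pos [433.8 184.7 166.5] yaw -4.73 F [ 0.6 -0.4 -1. ] w 44.0 q6 0.25
slide [ 0.4 -1.7 59.5] twist -0.03
2 [545 134  15  75 711] c [658.3 203. ] yaw from y 5.94 size [ 9.4 57.5] z 60.1
3 [ 489  137   42   77 2487] c [619.5 208.1] yaw from y 1.58 size [27.6 60.1] z 63.7
5 [ 366  148   35   75 2071] c [518.2 208. ] yaw from y -4.58 size [22.  59.9] z 64.0
1 [  200   154   161   143 15519] c [437.8 215.6] yaw from y -4.85 size [52.7 70.9] z 179.2
5 [ 236  326   89   30 2604] c [432.9 155.3] yaw from y 85.32 size [18.8 45.2] z 179.2
1 [122 167  29  11 309] c [671.1 205.3] yaw from y -0.44 size [24.6 62.4] z 64.6
2 [121 190  29  10 287] c [621. 205.] yaw from y 0.08 size [22.  63.8] z 64.9
3 [123 212  29   8 153] c [573.9 200. ] yaw from y -4.84 size [11.9 62.4] z 65.2
5 [142 265  17   9 119] c [458.6 168.1] yaw from y -4.54 size [17.  33.3] z 65.3
3 [136 273  30  25 639] c [429.7 140.4] yaw from y -0.45 size [45.4 53.3] z 180.1
t 14.63 pos [433.6 185.1 166.7] yaw -4.7 F [-0.3  0.9 -2.2] w 44.0 q6 0.25
slide [ 0.  -1.4 59.7] twist -0.0
```

View pics/s7c.png

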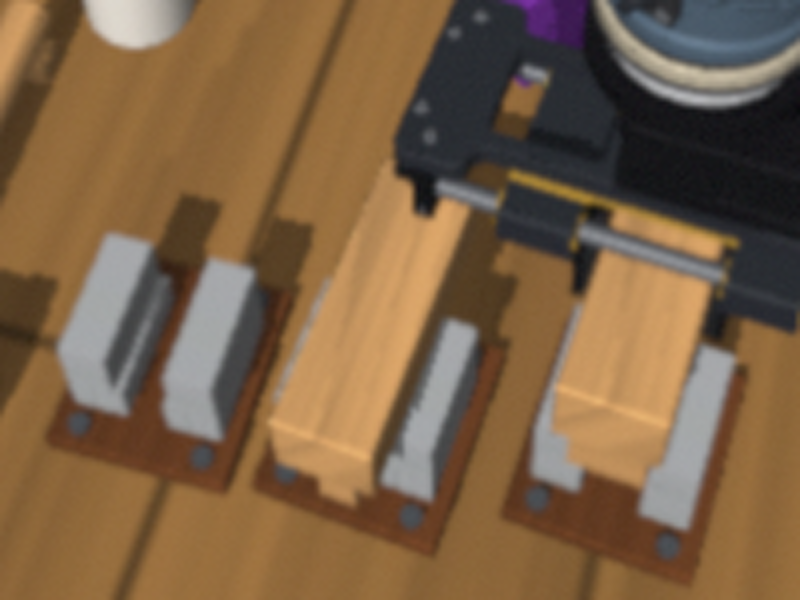

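View pics/w7.png

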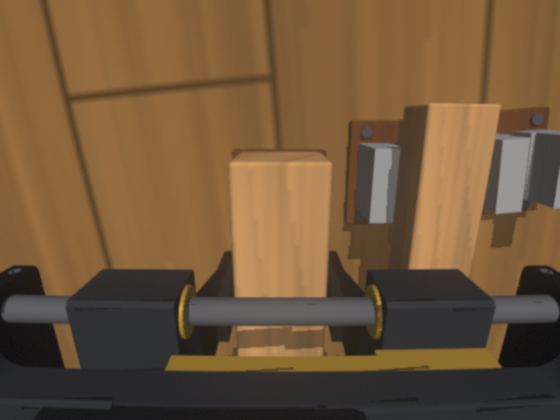

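The block is over the large gauge. I'll shift about −1.2 mm and enter.

step_arm(slide=[[0,-1.2,15],[0,0,11],[0,0,4],[0,0,4],[0,0,4],[0,0,0],[0,0,0]], twist=[0,0,0,0,0,0,0])

```text
time: 15.22
position: [0.4317, 0.1852, 0.1279]
tool_rot: [0.735, 0.678, 0.0, 0.0]
ft_force: [-0.1, -0.7, -1.7]
grip_width: 0.0439
```

No contact at 9 mm in; I'll continue.

step_arm(slide=[[0,0,8],[0,0,6],[0,0,3],[0,0,2],[0,0,0.5],[0,0,0],[0,0,0]], twist=[0,0,0,0,0,0,0])

```text
time: 15.8
position: [0.4316, 0.1852, 0.1081]
tool_rot: [0.736, 0.678, 0.0, 0.0]
ft_force: [-0.4, -0.6, -1.9]
grip_width: 0.0438
```

step_arm(slide=[[0,0,0.8],[0,0,0.8],[0,0,0],[0,0,0]], twist=[0,0,0,0])

```text
time: 16.13
position: [0.4315, 0.1852, 0.1066]
tool_rot: [0.736, 0.678, 0.0, 0.0]
ft_force: [-0.4, -0.3, -1.3]
grip_width: 0.0436
```

step_arm(slide=[[0,0,0.7],[0,0,0.7],[0,0,0],[0,0,0]], twist=[0,0,0,0])

```text
time: 16.47
position: [0.4316, 0.1852, 0.1064]
tool_rot: [0.735, 0.678, 0.0, 0.0]
ft_force: [-0.1, -0.6, 9.6]
grip_width: 0.0438
```

It made contact on the step. I'll release and rise.

step_arm(slide=[[0,0,0],[0,0,0],[0,0,0],[0,0,0],[0,0,0],[0,0,-10],[0,0,-25],[0,0,-35],[0,0,-35],[0,0,-25],[0,0,0],[0,0,0]], twist=[0,0,0,0,0,0,0,0,0,0,0,0], jaw=64)

```text
time: 17.47
position: [0.4323, 0.1853, 0.2364]
tool_rot: [0.735, 0.678, 0.002, 0.001]
ft_force: [-0.3, 0.8, -0.0]
grip_width: 0.0643
```

```bash
python3 - <<'E'
from h import *
need(648.7,-226.5,235,2.3)
c=shot('wrist','w8');tops(c,.1,.14,.12,(.38,.62),(.08,.30))
c=shot('top','t8');tops(c,.1,.14,.12,(.38,.62),(.08,.30))
E
```

```text
t 17.47 pos [432.3 185.3 236.4] yaw -4.7 F [-0.3  0.8 -0. ] w 64.3 q6 0.25
slide [-392.7  249.4    2. ] twist -7.0
1 [ 372  108   73  150 8555] c [541.2 205.9] yaw from y -4.29 size [ 48.7 127. ] z 118.9
2 [ 252  139   54  144 7273] c [433.6 189.9] yaw from y -4.61 size [ 43.2 127.6] z 119.1
1 [  98  216   66   26 1172] c [544.7 192.8] yaw from y -8.61 size [ 39.3 134.5] z 119.9
4 [126 272  44  25 926] c [429.1 158.9] yaw from y -4.19 size [44.7 87.1] z 120.1
```

Both blocks are at z = 120 mm. On to the third block.

step_arm(slide=[[-15,9.5,0],[-30,19,0],[-30,19,0],[-30,19,0],[-30,19,0],[-30,19,0],[-30,19,0],[-30,19,0],[-30,19,0],[-30,19,0],[-30,19,0],[-30,19,0],[-30,19,0],[-17.7,11.9,0],[0,0,0],[0,0,0],[0,0,0]], twist=[0,0,0,0,0,0,0,0,0,0,0,0,0,0,-7,0,0])

```text
time: 18.98
position: [0.6467, -0.2262, 0.2324]
tool_rot: [0.694, 0.72, -0.001, -0.003]
ft_force: [0.1, -0.6, 0.3]
grip_width: 0.064
```

```bash
python3 - <<'E'
from h import *
c=shot('wrist','w9');tops(c,.09,.115,.1,(.58,.7),(-.32,-.14))
need(648.7,-226.5,84,2.3)
E
```

```text
1 [ 260  139   50  137 6530] c [ 651.6 -222.6] yaw from y 2.65 size [ 43.1 127.8] z 99.0
t 19.03 pos [ 646.8 -225.7  233. ] yaw 2.16 F [-0.8  0.3 -0.7] w 64.1 q6 -0.54
slide [ -1.2   2.4 149. ] twist -0.14
```

step_arm(slide=[[0,2.4,30],[0,0,30],[0,0,30],[0,0,30],[0,0,20],[0,0,7],[0,0,2],[0,0,0],[0,0,0]], twist=[-0.1,0,0,0,0,0,0,0,0])

```text
time: 19.78
position: [0.6513, -0.2267, 0.0878]
tool_rot: [0.692, 0.722, 0.0, 0.001]
ft_force: [0.8, -0.0, 0.0]
grip_width: 0.0639
```

step_arm(slide=[[0,0,0],[0,0,0],[0,0,0],[0,0,0],[0,0,0],[0,0,0],[0,0,0],[0,0,0]], twist=[0,0,0,0,0,0,0,0], jaw=35, force=25)

```text
time: 20.45
position: [0.6505, -0.2267, 0.087]
tool_rot: [0.692, 0.722, 0.0, 0.0]
ft_force: [-1.1, 0.8, 5.9]
grip_width: 0.0436
```

step_arm(slide=[[0,0,-5],[0,0,-15],[0,0,-25],[0,0,-35],[0,0,-35],[0,0,-25],[0,0,0],[0,0,0]], twist=[0,0,0,0,0,0,0,0])

```text
time: 21.12
position: [0.6507, -0.2267, 0.2272]
tool_rot: [0.692, 0.722, 0.0, 0.001]
ft_force: [-0.5, -0.2, -2.9]
grip_width: 0.0442
```

```bash
python3 - <<'E'
from h import *
c=shot('side','s_10')
cv2.imwrite('pics/s_10c.png',cv2.resize(c['color'][60:260,230:470],None,fx=3,fy=3,interpolation=2))
need(646.1,205.1,220,0.2)
E
```

```text
t 21.17 pos [ 649.4 -226.1  225. ] yaw 2.4 F [ 0.   0.1 -1.9] w 43.8 q6 -0.54
slide [430.9  14.7   5.5] twist 2.2
```

View pics/s_10c.png

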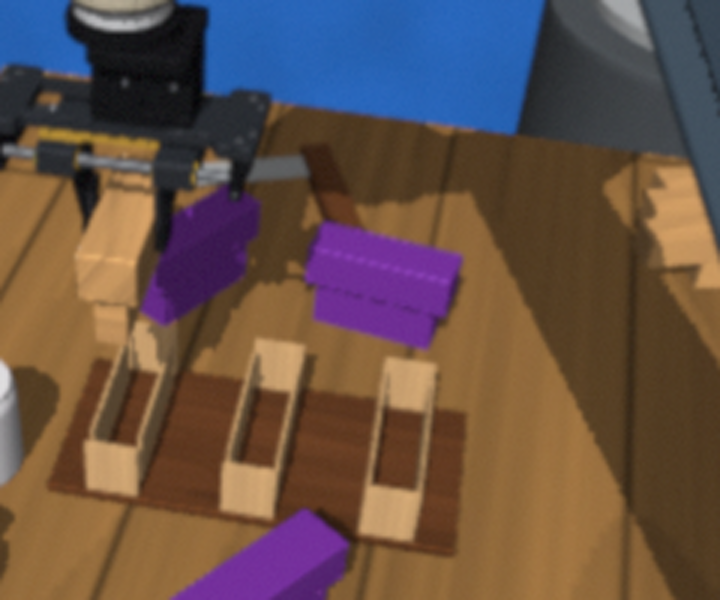

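The tongue at (111,322) is about 32 px against 58 px for the bar, so about 24 mm thick: the middle gauge, as expected.

step_arm(slide=[[20,0.7,0],[37,1.3,0],[37,1.3,0],[37,1.3,0],[37,1.3,0],[37,1.3,0],[37,1.3,0],[37,1.3,0],[37,1.3,0],[37,1.3,0],[37,1.3,0],[37,1,0],[4,0,0],[0,0,0],[0,0,0]], twist=[0,0,0,0,0,0,0,0,0,0,0,0,2.2,0,0])

```text
time: 22.42
position: [0.6453, 0.2047, 0.2231]
tool_rot: [0.705, 0.709, -0.002, -0.001]
ft_force: [0.3, 0.4, -3.7]
grip_width: 0.0438
```

step_arm(slide=[[0,0,30],[0,0,25],[0,0,5],[0,0,0],[0,0,0],[0,0,0]], twist=[0,0,0,0,0,0])

```text
time: 22.92
position: [0.6482, 0.204, 0.1676]
tool_rot: [0.706, 0.708, 0.001, 0.001]
ft_force: [-0.0, 0.4, -3.1]
grip_width: 0.0436
```

```bash
python3 - <<'E'
from h import *
c=shot('wrist','w11');tops(c,.15,.2,.18,(.58,.72),(.08,.30))
c=shot('top','t11');tops(c,.055,.075,.065,(.6,.7),(.12,.27));tops(c,.15,.2,.18,(.58,.72),(.08,.30))
c=shot('side','s11');cv2.imwrite('pics/s11c.png',cv2.resize(c['color'][270:420,130:330],None,fx=4,fy=4,interpolation=2))
need(646.1,205.1,107,.2)
E
```

```text
1 [  196   154   169   143 15882] c [649.6 236.4] yaw from y 0.29 size [52.9 69.1] z 179.7
2 [216 326  17  18 232] c [621.9 183.6] yaw from y -18.98 size [7.1 9.9] z 198.8
3 [ 236  326   89   30 2589] c [649.7 179.4] yaw from y -89.91 size [18.  43.1] z 179.7
4 [328 326  17  17 227] c [677.6 183.8] yaw from y 19.78 size [7.1 9.8] z 198.8
1 [131 190  19  10 172] c [621.  192.1] yaw from y 1.17 size [22.3 38. ] z 64.7
1 [123 157   3  26  66] c [657.1 197.2] yaw from y -89.98 size [ 5.2 48.2] z 181.7
2 [130 161  28  27 640] c [645.9 158. ] yaw from y -15.71 size [46.1 55.4] z 180.4
t 23.07 pos [647.9 204.6 167.9] yaw 0.19 F [-0.2  0.2 -0.8] w 43.9 q6 0.14
slide [ 0.5 -2.  60.9] twist -0.01
```

View pics/s11c.png

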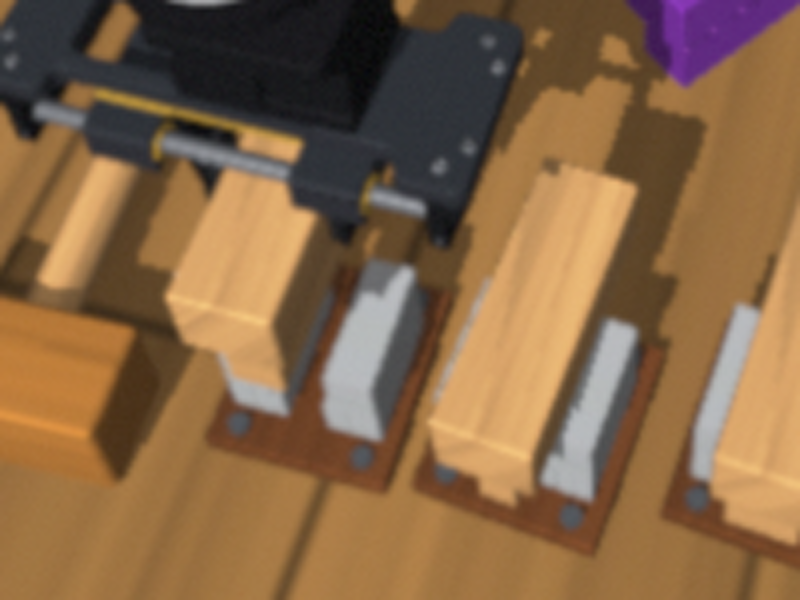

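step_arm(slide=[[0,-1.7,15],[0,0,11],[0,0,4],[0,0,4],[0,0,4],[0,0,0],[0,0,0]], twist=[0,0,0,0,0,0,0])

```text
time: 23.65
position: [0.6456, 0.2047, 0.128]
tool_rot: [0.706, 0.708, 0.0, 0.0]
ft_force: [0.9, 0.4, -1.2]
grip_width: 0.0438
```

step_arm(slide=[[0,0,8],[0,0,6],[0,0,3],[0,0,2],[0,0,0.5],[0,0,0],[0,0,0]], twist=[0,0,0,0,0,0,0])

```text
time: 24.23
position: [0.6456, 0.2045, 0.1083]
tool_rot: [0.706, 0.708, 0.0, 0.0]
ft_force: [2.1, -0.1, -4.1]
grip_width: 0.0438
```

step_arm(slide=[[0,0,0.8],[0,0,0.8],[0,0,0],[0,0,0]], twist=[0,0,0,0])

```text
time: 24.57
position: [0.6456, 0.2047, 0.1074]
tool_rot: [0.706, 0.708, 0.0, 0.0]
ft_force: [3.4, 0.5, -0.1]
grip_width: 0.0437
```

step_arm(slide=[[0,0.7,0],[0,0,0.7],[0,0,0.5],[0,0,0],[0,0,0]], twist=[0,0,0,0,0])

```text
time: 24.98
position: [0.6458, 0.2047, 0.1067]
tool_rot: [0.706, 0.708, -0.0, -0.0]
ft_force: [-0.8, -2.0, 5.8]
grip_width: 0.0442
```

Contact on the step, and the sideways force is gone. I'll release, rise and move clear toward the robot.

step_arm(slide=[[0,0,0],[0,0,0],[0,0,0],[0,0,0],[0,0,0],[0,0,-10],[0,0,-25],[0,0,-35],[0,0,-35],[0,0,-25],[-35,0,0],[-35,0,0],[-35,0,0],[-35,0,0],[-35,0,0],[-35,0,0],[-35,0,0],[0,0,0],[0,0,0],[0,0,0]], twist=[0,0,0,0,0,0,0,0,0,0,0,0,0,0,0,0,0,0,0,0], jaw=64)

```text
time: 26.65
position: [0.6466, -0.0401, 0.2363]
tool_rot: [0.706, 0.708, 0.0, -0.0]
ft_force: [-0.7, -0.4, -0.2]
grip_width: 0.0642
```

```bash
python3 - <<'E'
from h import *
c=shot('top','t12');tops(c,.1,.14,.12,(.38,.7),(.08,.30))
P=cloud(c);o,M=pose(c)
c=shot('side','s12');cv2.imwrite('pics/s12c.png',cv2.resize(c['color'][220:420,90:370],None,fx=2.8,fy=2.8,interpolation=2))
print(robot.get_obs()['time'],robot.get_obs()['ft_force'])
E
```

```text
1 [  99  170   63   23 1303] c [644.4 204.9] yaw from y 1.44 size [ 46.4 125.1] z 119.9
2 [  98  216   52   25 1024] c [543.4 214.4] yaw from y -6.28 size [ 44.4 101.4] z 120.1
3 [103 270  13  22 149] c [439. 241.] yaw from y 75.51 size [15.  44.4] z 119.9
26.75 [0.15871738 0.51166528 0.41492278]
```

View pics/s12c.png

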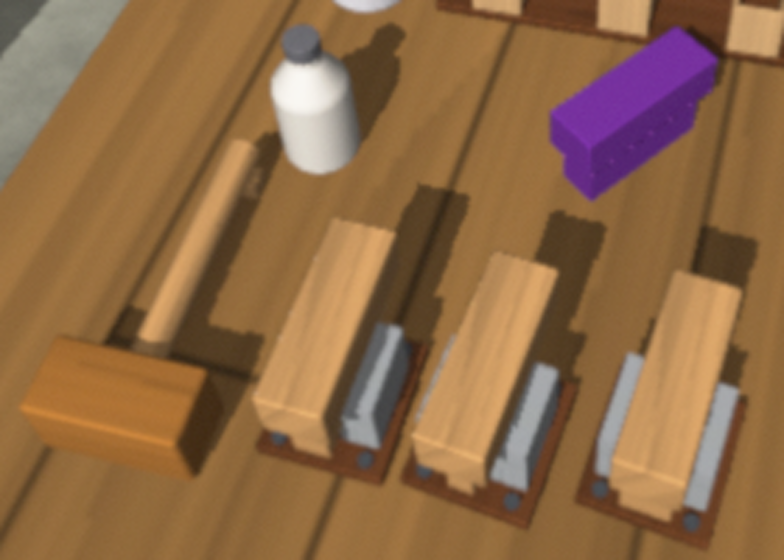

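View pics/t12.png

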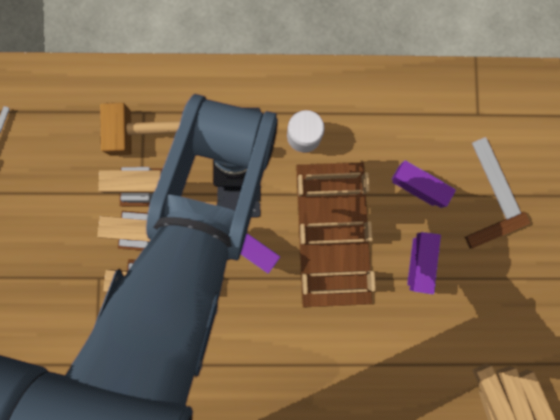

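All three bars are level at top z = 120 mm, which puts the tongues on the steps. The mallet, glue bottle and tin look unmoved, and the gripper is clear.

```bash
python3 -c "
from rig import robot
print(robot.hand_in())"
```

```text
the job is handed in; nothing more can be done
None
```

All three blocks are in their own gauges, released and standing upright with their tongues on the steps. I handed the job in at about 27 s of the 72 s limit.

- **Sorting:** I lifted each block and estimated its tongue thickness from the side camera, then lowered it into the matching gauge. The near block (about 16 mm) went to the small gauge, the centre one (about 32 mm) to the large, and the far one (about 24 mm) to the middle. Each went in on the first try, so no block was tried in a second gauge.
- **On the step:** Each tongue entered its slot freely and stopped at the expected step height, with 6–10 N of contact force. Near the bottom of the middle gauge I felt 3.4 N sideways, so I shifted 0.7 mm and the force went away.
- **Last checks:** All three bar tops measured 120 mm above the bench, which is the height of a block resting on its step. The mallet, glue bottle and tin looked unmoved, and nothing fell. The gripper was clear of everything.
- **What disagreed:** The cameras differed by 2–4 mm in places. The last top-view yaws were off by about 1–2° where the arm hid part of the bars, and the arm covered most of the large gauge's block there. The side view shows that block seated like the others.

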